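Unbolt the weighing hood and raise its counterweighted sash to the set height

ROBOT

A 6-joint arm with a two-finger parallel gripper is mounted at the origin on a cart in front of the work surface, level with it; the furniture and walls round the work are solid. World frame = base frame: x ahead of the robot, y to its left, z up, the work surface at z = 0. Lengths are in m, angles in rad, forces in N, time in s.
With the tool pointing down it reaches from about 0.275 to 0.825 m from the base axis. Payload 5.2 kg.
Tool frame: the origin (TCP) lies between the finger pads; the fingertips stand tips_ahead ahead of it and the grasp point (between the pads) lies 2 mm behind it (tips_ahead is the distance from the TCP to the fingertips, in m); z points along the fingers, y is the line along which they close (so a half turn about z gives the same grasp; the last joint's range is limited). The gripper opens to 93 mm and grips with 3 to 60 N. Pads are 15 mm wide; open, the fingers measure 128 mm over their backs; the gripper's body (75 mm by 188 mm) begins 65 mm behind the grasp point.
Start: joints at [-1.365, 0.259, 1.535, -0, 1.348, -0.203], TCP at [0.219, -0.505, 0.213] pointing down, gripper open.
Joint ranges: [-3.14, 3.14], [-0.91, 2.08], [0.19, 2.58], [-1.22, 4.36], [0.22, 2.71], [-3.12, 3.12]. Speed limits (rad/s): [2.57, 2.57, 3.14, 3.14, 3.14, 3.14].

INTERFACE

Orientations are given as a unit quaternion [w, x, y, z].
In Python, from cell import sense, camera, hand_in, find_in, tips_ahead gives the robot as it stands.
- The arm moves only by the tool arm_command, never from a script. Its argument "motion" is a list of rows, each an object with "travel": the shift along the tool's x, y, z in m, a list of three; "rot": the turn, a rotation vector about the tool's x, y, z in rad, a list of three; "hand": the opening, from 0 (shut) to 1 (fully open). A call has 1 to 20 rows; each row is the pose to reach, as a shift and turn from the pose commanded when the call began, along the tool's axes at that moment; what a row does not reach only later rows make up. A row lasts 1/12 s, in which the tool goes at most 41.7 mm and 7.16 degrees, less where a joint would pass 70% of its speed; a pose out of reach is approached as far as the arm can. A call with a gripper value outside its range is refused whole. The fingers move at their own pace and stop on an object; the grip force is fixed at half the most. Time passes only in rows, so rows that repeat a pose let the fingers close. It gives the time, the measured TCP pose, the force, the opening and the grip force at its end, in the units of the state.
- sense(): the state, without advancing time (a new reading comes with each control period).
- camera(name): name is "side" or "top" or "wrist"; returns a dict with "color" (480x640x3 uint8, red, green, blue), "vfov" (degrees; the focal length in pixels is half the picture's height over the tangent of half this angle, whatever the lens; pixels are square), "cx", "cy" (the principal point, pixels), "xyz" and "attitude" of the camera in the world; the wrist camera has in their place "T_tool_cam" (4x4, takes a point from camera to tool coordinates, whose origin is the TCP and whose axes are the flange's). Camera axes: x right, y down, z forward; pixel columns grow to the right and rows downward; lengths in m; the calibration is good to about 2 mm. A picture is of the moment at which its call begins: read the wrist's pose just before it. There is no depth.
- hand_in(): hands the job in; it is judged then, once.
Trained networks look in a picture, given as the dict that the camera call returned (one of the last four; its "shot" number tells which), for a name from the list of things; names that differ only in an ending like _2 or _b are one class to them, and where a whole thing is asked for, a point or a joint stands for the part that bears it (a point fixed in the world has none). Each returns a list of dicts, best first, with "score" (0 to 1); they miss things now and then, are a little off and sometimes report something else, mostly with a low value. They report only what shows in the picture. A call takes as long as a camera call.
- find_in(picture, label): "box" ([left, top, right, bottom] in pixels, round what is visible of it).
The state is a dict: "time": time; "joint_positions": joint angles; "qd": joint speeds; "joint_torque": joint torques, N m; "tool_pos": TCP position; "orientation": TCP orientation; "ft_force": force on the tool from outside, world axes, zero at the start; "wrist_torque": the same for the moment, N m; "opening": finger opening in m; "grip_force": force on a finger pad.
Only numpy, scipy, OpenCV 4.12 (cv2) and the standard library are available. Lean on these libraries where they do the work, as an engineer would, in place of code of your own. Each camera call takes 0.05 s, during which the arm holds its last target. There are 200 camera calls.

TASK

Open the weighing hood for work: with the fingertip slide the bolt on its left post outwards until it frees the sash, then push the sash up from beneath its lip until the lip is level with the black pointer on that post, and leave it standing there. The sash is counterweighted and stays where it is left; only push with the fingers, grip nothing, and do not disturb the things standing on the bench.

Things in the scene. Friction and masses are not known exactly. Their poses are not given: they have to be found in the camera images.
- hood: white weighing hood with clear windows, fixed on the bench, 360 wide (y), 240 deep (x), 475 mm high. Origin: centre of its underside; x to its back (away from the robot), y to its left, z up. Front of plinth (110 high, flush) and posts: plane x = -120 mm; posts |y| 115 to 180, sash between them. The counterweight's open channel on the right post stands 25 mm out of the front.
- sash (a joint): height of the sash (clear pane in an aluminium frame, 226 mm wide) above closed, m: 0 (closed, as at the start) to 0.16. Balanced by a counterweight that sinks as it rises; slides upright with 2.5 N of friction (up to 0.6 N out of balance) and stays where it is left. While the bolt is over its lip it rises only 11 mm.
- lip_underside: grey strip, the underside of the sash's lip, 208 wide (y), 42 deep, 5 mm thick: push up here. Origin: middle of its lower front edge; axes as the hood's. The flat underside runs from here 42 mm back (+x) to the hood's front plane. Closed, it is 119 mm above the bench; the space under it, before the plinth, is free.
- sash_lip: aluminium plate that forms the top of the lip, on the grey strip, 210 mm wide, 38 mm deep, 8 mm thick, set back 6 mm from the strip's front edge. Origin: the middle of its upper front edge; axes as the hood's. Its top is 13 mm above the grey strip's underside.
- lip_end (a point): point at the left end of the lip, half-way up the lip's thickness: 6.5 mm above the lip's underside. This is the height that is compared with the pointer.
- pointer_tip (a point): tip of the black pointer clamped to the graduated rail on the hood's left post, above the bolt; a black block 30 x 10 x 22 mm with a small point towards the sash and a steel thumbscrew. It is fixed; its height is set between 80 and 130 mm above the closed lip.
- sash_bolt (a joint): travel of the steel barrel bolt on the left post, m: 0 (shut, its 10 mm rod reaches 20 mm over the lip's left end and holds the sash down) to 0.035 (drawn fully outwards, to the hood's +y); the sash is free from 0.022. Starts between 0 and 0.006. Friction 1.5 N; stays where it is left.
- tab_inner: half of the bolt's black thumb tab, facing the sash: push this face to the hood's +y. The whole tab is 12 thick (y), 26 high (z), stands 50 mm out of the hood's front; its front 25 mm are clear of rod and staples. Origin: inner face, front edge, half-way up; axes as the hood's. At bolt 0: 140 left of the middle, 151 above the bench, 19 above the closed lip's top, 8 mm before its front edge.
- tab_outer: the other half of the bolt's thumb tab, facing outwards (+y); origin on its outer face at the front edge, half-way up.
- bench_tin: round aluminium tin, 66 mm diameter, 42 mm high, on the bench before the hood; to be left alone. Origin: centre of its underside.
- boats: stack of white weighing boats, 62 x 62 x 18 mm, on the bench before the hood; to be left alone. Origin: centre of its underside.
- jar: clear jar of soil, 54 mm diameter, 62 mm high, before the hood's right post; to be left alone. Origin: centre of its underside.
- sample_vial: small white-capped vial, 28 mm diameter, 58 mm high, before the hood on the right; to be left alone. Origin: centre of its underside.
- bottle_a: amber bottle, 62 mm diameter, 129 mm high, in front of the dry box on the right; to be left alone. Origin: centre of its underside.
- bottle_b: amber bottle like the other, further right; to be left alone. Origin: centre of its underside.
- desk_mouse: black computer mouse, 103 x 60 x 33 mm, to the left of the hood near the bench edge; to be left alone. Origin: centre of its underside.

How it is judged:
On the way, in this order (a step that is already met when the one before it is completed fails the run):
1. the bolt is drawn clear of the lip while the sash is still down (value of joint sash_bolt above 0.024 m and value of joint sash below 0.03 m), for 0.2 s.
2. the fingers push the sash up from beneath its lip (value of joint sash above 0.04 m and contact force between the fingers and lip_underside above 0.3 N), for 0.1 s.
At the end, for the whole second after the job is handed in: The sash stands still with the middle of its lip's thickness within 10 mm of the pointer tip's height, the bolt is drawn (22 mm or more), and the robot touches nothing (z of lip_end in the frame of pointer_tip between -0.01 and 0.01 m and velocity of joint sash between -0.01 and 0.01 m/s and value of joint sash_bolt above 0.022 m).
It fails at once if the lip is pinched between the fingers (contact force between the fingers and sash_lip above 1.5 N and contact force between the fingers and lip_underside above 1.5 N).
It fails at once if the bolt's tab is pinched between the fingers (contact force between the fingers and tab_inner above 2 N and contact force between the fingers and tab_outer above 2 N).
It fails at once if something standing on the bench is moved (by 30 mm), lifted or tipped over (distance of any of bench_tin, boats, jar, sample_vial, bottle_a, bottle_b, desk_mouse from where it was at the start of the episode above 0.03 m or angle between any of bench_tin, boats, jar, sample_vial, bottle_a, bottle_b, desk_mouse's own z axis and vertical above 0.5 rad).
It also fails if it takes over 48 s, if anything falls off the work surface, if the arm or the gripper's body presses on something with over 40 N, if the wrist force passes 120 N, or if a joint passes its speed limit or range.

## Working session

There is one attempt and no reset: what is moved stays moved. The work goes in short steps, Python scripts to look and compute and a tool call to move; the robot and the scene stay as the last step left them, time stands still between calls to the robot, and variables do not carry over. Pictures are saved under pics/ and viewed, at most 10 in all, crops included, and the job is handed in when it is done.

Besides the shell and the picture viewer there is one more tool, called after ">>>" as name([rows], argument=value, ...), one row to a line, values as JSON. arm_command: Moves the arm, as the interface text tells. Its arguments: {"type":"object","properties":{"motion":{"type":"array","items":{"type":"object","properties":{"travel":{"type":"array","items":{"type":"number"}},"rot":{"type":"array","items":{"type":"number"}},"hand":{"type":"number"}}}}},"required":["motion"]}

```bash
mkdir -p pics
cat > h.py <<'E'
import numpy as np, cv2
from scipy.spatial.transform import Rotation as R
from cell import sense,camera,hand_in,find_in,tips_ahead
def q(o): return R.from_quat([o[1],o[2],o[3],o[0]])
E
python3 - <<'E'
from h import *
s=sense();print(tips_ahead,s)
for n in ("top","side","wrist"):
    c=camera(n);cv2.imwrite(f"pics/{n}0.png",c["color"][:,:,::-1])
    print(n,{k:v for k,v in c.items() if k!="color"})
    for l in ["hood","sash_lip","lip_underside","lip_end","pointer_tip","tab_inner","tab_outer","sash_bolt","bench_tin","boats","jar","sample_vial","desk_mouse"]:
        try:
            f=find_in(c,l)
            print(l,[(np.round(d["box"]).tolist(),round(d["score"],2)) for d in f[:2]])
        except Exception as e: print(l,e)
E
```

```text
0.017 {'time': 0.0, 'joint_positions': array([-1.36479575e+00,  2.59301893e-01,  1.53604935e+00, -3.56911895e-06,
        1.34798052e+00, -2.02775940e-01]), 'qd': array([ 0.00110393,  0.00029415, -0.00022206,  0.00084476, -0.00199545,
       -0.00028949]), 'joint_torque': array([ 1.00842721e-03, -4.37304461e+01, -2.84000641e+01,  7.21312221e-02,
        4.09779302e-02, -1.21720050e-04]), 'tool_pos': array([ 0.21853864, -0.50413593,  0.21255337]), 'orientation': array([-8.69548528e-04,  9.79184881e-01,  2.02968502e-01, -3.14209368e-06]), 'ft_force': array([-1.12361015, -0.51496324, -0.32875919]), 'wrist_torque': array([-0.05750574, -0.03999036,  0.02259083]), 'grip_force': 0.0, 'opening': 0.09321542048873802}
top {'vfov': 50.82903858458963, 'cx': 323.06746171654964, 'cy': 244.78299282128467, 'xyz': array([0.40762418, 0.0084613 , 1.47867768]), 'attitude': array([ 0.04576192, -0.70184183,  0.70807011, -0.06293349]), 'shot': 1}
hood [([162.0, 91.0, 338.0, 250.0], 0.94)]
sash_lip [([228.0, 228.0, 305.0, 249.0], 0.61), ([214.0, 213.0, 311.0, 252.0], 0.53)]
lip_underside [([230.0, 242.0, 30
[... 1563 characters left out ...]
]
desk_mouse [([278.0, 390.0, 324.0, 420.0], 0.57), ([331.0, 286.0, 353.0, 321.0], 0.45)]
wrist {'vfov': 63.37210831209668, 'cx': 315.572049522299, 'cy': 242.00177165384946, 'T_tool_cam': array([[ 1.07513195e-03, -9.65652228e-01, -2.59835753e-01,
         7.20595498e-02],
       [ 9.99998834e-01,  1.31994299e-03, -7.67697259e-04,
         4.63436688e-04],
       [ 1.08429695e-03, -2.59834625e-01,  9.65652521e-01,
        -1.71813986e-01],
       [ 0.00000000e+00,  0.00000000e+00,  0.00000000e+00,
         1.00000000e+00]]), 'shot': 3}
hood []
sash_lip []
lip_underside []
lip_end []
pointer_tip []
tab_inner []
tab_outer []
sash_bolt []
bench_tin []
boats []
jar []
sample_vial []
desk_mouse []
```

Run:
```python
import cv2,numpy as np
a=cv2.imread("pics/top0.png")[80:320,150:350];b=cv2.imread("pics/side0.png")[170:440,220:400]
cv2.imwrite("pics/a.png",cv2.resize(a,None,fx=2.5,fy=2.5,interpolation=2)[:600])
cv2.imwrite("pics/b.png",cv2.resize(b,None,fx=2.2,fy=2.2,interpolation=2))
A=cv2.imread("pics/a.png");B=cv2.imread("pics/b.png");B=B[:594]
C=np.zeros((600,800,3),np.uint8);C[:A.shape[0],:A.shape[1]]=A[:, :500];w=min(300,B.shape[1]);C[:B.shape[0],500:500+w]=B[:,:w]
cv2.imwrite("pics/c.png",C)
```

```text
(no output)
```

View pics/c.png

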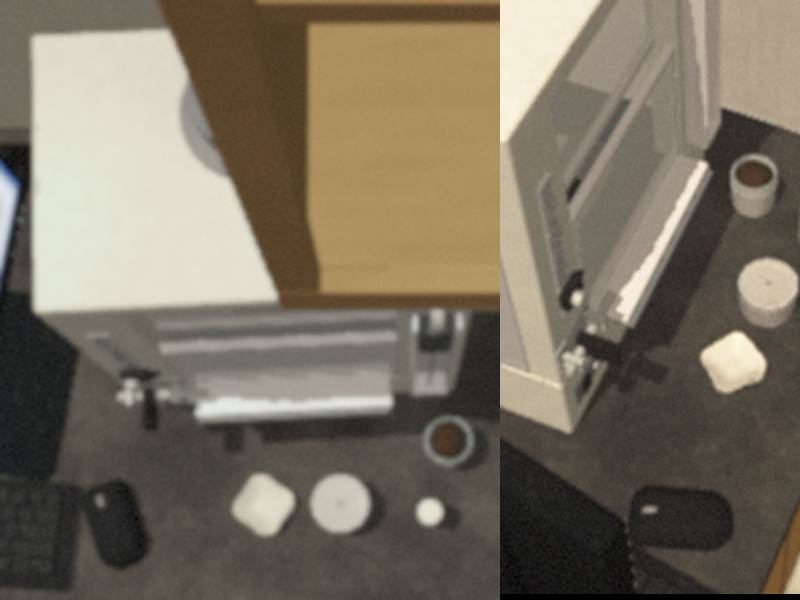

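View pics/side0.png

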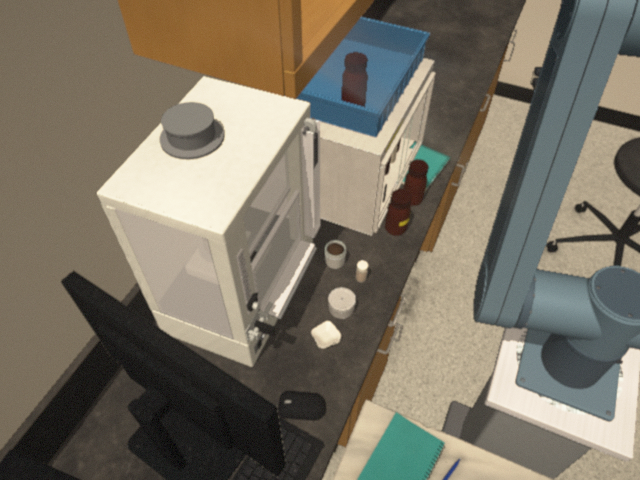

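```bash
cat >> h.py <<'E'
from scipy.optimize import least_squares
def pose(c,s=None):
    if "T_tool_cam" in c:
        T=c["T_tool_cam"];r=q(s["orientation"]);return r*R.from_matrix(T[:3,:3]), r.apply(T[:3,3])+s["tool_pos"]
    return q(c["attitude"]),np.array(c["xyz"])
def proj(c,P,s=None):
    r,t=pose(c,s);p=r.inv().apply(np.atleast_2d(P)-t);f=240/np.tan(np.radians(c["vfov"]/2))
    return np.c_[c["cx"]+f*p[:,0]/p[:,2],c["cy"]+f*p[:,1]/p[:,2]]
def ray(c,u,v,s=None):
    r,t=pose(c,s);f=240/np.tan(np.radians(c["vfov"]/2));return t,r.apply([(u-c["cx"])/f,(v-c["cy"])/f,1])
def onz(c,u,v,z,s=None):
    t,d=ray(c,u,v,s);return t+d*(z-t[2])/d[2]
def W(p,P): # hood -> world
    P=np.atleast_2d(P);return R.from_euler('z',p[2]).apply(P)+[p[0],p[1],0]
E
python3 - <<'E'
from h import *
T=camera("top");S=camera("side")
side=[((-.12,.18,.475),221,240),((-.12,-.18,.475),311,100),((.12,.18,.475),104,193),((.12,-.18,.475),205,78),((-.12,.18,0),248,361)]
top=[((-.12,.18,.475),163,204),((.12,.18,.475),163,94.5),((-.162,.104,.119),228,248),((-.162,-.104,.119),307,244.5)]
def f(p): 
    return np.r_[(proj(S,W(p,[x[0] for x in side]))-[x[1:] for x in side]).ravel(),(proj(T,W(p,[x[0] for x in top]))-[x[1:] for x in top]).ravel()]
r=least_squares(f,[.7,.1,0],loss="soft_l1");p=r.x;print(p,np.round(f(p),1))
np.save("p.npy",p)
# pointer: tip in hood frame approx y=.12?, x=-.13: scan h
for h in (.08,.09,.1,.11,.12,.13): print(h,proj(S,W(p,[-.125,.14,.1255+h])).round(1),proj(T,W(p,[-.125,.14,.1255+h])).round(1))
for b in (0,.006): print("tab",proj(S,W(p,[-.17,.14+b,.151])),proj(T,W(p,[-.17,.14+b,.151])))
print("tabw",W(p,[-.17,.14,.151]),W(p,[-.162,0,.119]))
for n,b in dict(boats=(243,269,266,296),tin=(270,271,296,294),jar=(318,245,340,263),vial=(317,279,328,288),mouse=(182,271,210,306)).items():
    print(n,onz(T,(b[0]+b[2])/2,(b[1]+b[3])/2,.02)[:2].round(3))
E
```

```text
[0.77580355 0.13141611 0.03961143] [ 0.9 -6.6  0.4  2.1 -9.1 -1.6 -0.8 -3.1  4.1  6.6 -0.3  0.1 -0.5 -2.2
  1.1  0.6 -1.1  0.5]
0.08 [[253.2 305.8]] [[209.2 229.9]]
0.09 [[252.7 303.1]] [[208.4 229.2]]
0.1 [[252.2 300.4]] [[207.6 228.5]]
0.11 [[251.7 297.6]] [[206.8 227.7]]
0.12 [[251.2 294.8]] [[206. 227.]]
0.13 [[250.7 292. ]] [[205.1 226.2]]
tab [[275.44661173 326.9824373 ]] [[213.57832307 250.42056257]]
tab [[274.19309337 329.37759627]] [[211.29569704 250.52590109]]
tabw [[0.60039275 0.2645741  0.151     ]] [[0.61393062 0.12500073 0.119     ]]
boats [0.525 0.17 ]
tin [0.524 0.088]
jar [ 0.606 -0.045]
vial [ 0.521 -0.025]
mouse [0.509 0.338]
```

```bash
cat >> h.py <<'E'
def tgt(yaw,down): # down = tool angle below horizontal
    z=np.array([np.cos(down),0,-np.sin(down)]);x=np.array([np.sin(down),0,np.cos(down)])
    return R.from_euler('z',yaw)*R.from_matrix(np.c_[x,np.cross(z,x),z])
def plan(pos,r):
    s=sense();a=q(s["orientation"]);print("travel",a.inv().apply(np.array(pos)-s["tool_pos"]).round(4).tolist(),"rot",(a.inv()*r).as_rotvec().round(4).tolist())
E
python3 - <<'E'
from h import *
plan([.42,.2,.28],tgt(.04,np.pi/4))
E
```

```text
travel [0.4649, -0.5665, -0.0666] rot [-0.1448, 0.7763, 0.3496]
```

>>> arm_command([
  {"travel": [0.155, -0.189, -0.067], "rot": [-0.048, 0.259, 0.117], "hand": 0},
  {"travel": [0.155, -0.189, -0.067], "rot": [-0.048, 0.259, 0.117], "hand": 0},
  {"travel": [0.155, -0.189, -0.067], "rot": [-0.048, 0.259, 0.117], "hand": 0},
  {"travel": [0.465, -0.567, -0.067], "rot": [-0.145, 0.776, 0.35], "hand": 0},
  {"travel": [0.465, -0.567, -0.067], "rot": [-0.145, 0.776, 0.35], "hand": 0},
  {"travel": [0.465, -0.567, -0.067], "rot": [-0.145, 0.776, 0.35], "hand": 0},
  {"travel": [0.465, -0.567, -0.067], "rot": [-0.145, 0.776, 0.35], "hand": 0},
  {"travel": [0.465, -0.567, -0.067], "rot": [-0.145, 0.776, 0.35], "hand": 0},
  {"travel": [0.465, -0.567, -0.067], "rot": [-0.145, 0.776, 0.35], "hand": 0},
  {"travel": [0.465, -0.567, -0.067], "rot": [-0.145, 0.776, 0.35], "hand": 0},
  {"travel": [0.465, -0.567, -0.067], "rot": [-0.145, 0.776, 0.35], "hand": 0},
  {"travel": [0.465, -0.567, -0.067], "rot": [-0.145, 0.776, 0.35], "hand": 0},
  {"travel": [0.465, -0.567, -0.067], "rot": [-0.145, 0.776, 0.35], "hand": 0},
  {"travel": [0.465, -0.567, -0.067], "rot": [-0.145, 0.776, 0.35], "hand": 0},
  {"travel": [0.465, -0.567, -0.067], "rot": [-0.145, 0.776, 0.35], "hand": 0},
  {"travel": [0.465, -0.567, -0.067], "rot": [-0.145, 0.776, 0.35], "hand": 0},
  {"travel": [0.465, -0.567, -0.067], "rot": [-0.145, 0.776, 0.35], "hand": 0},
  {"travel": [0.465, -0.567, -0.067], "rot": [-0.145, 0.776, 0.35], "hand": 0},
  {"travel": [0.465, -0.567, -0.067], "rot": [-0.145, 0.776, 0.35], "hand": 0},
  {"travel": [0.465, -0.567, -0.067], "rot": [-0.145, 0.776, 0.35], "hand": 0},
])

```text
time: 3.87
tool_pos: [0.3693, 0.0431, 0.2541]
orientation: [-0.005, 0.932, 0.011, 0.364]
ft_force: [-0.5, -0.3, 0.2]
opening: 0.0004
grip_force: 0.0
```

Run:
```python
from h import *
plan([.42,.2,.28],tgt(.04,np.pi/4)); print(sense()["joint_positions"].round(2))
```

```text
travel [0.0574, -0.1557, 0.018] rot [0.0096, 0.0412, -0.0128]
[-0.82 -0.76  2.38  0.62  1.07  0.55]
```

Run:
```python
from h import *
plan([.48,.19,.28],tgt(.04,np.pi/4))
```

```text
travel [0.1014, -0.1443, 0.0585] rot [0.0096, 0.0412, -0.0128]
```

>>> arm_command([
  {"travel": [0.1, -0.145, 0.06], "rot": [0.01, 0.04, -0.013], "hand": 0},
  {"travel": [0.1, -0.145, 0.06], "rot": [0.01, 0.04, -0.013], "hand": 0},
  {"travel": [0.1, -0.145, 0.06], "rot": [0.01, 0.04, -0.013], "hand": 0},
  {"travel": [0.1, -0.145, 0.06], "rot": [0.01, 0.04, -0.013], "hand": 0},
  {"travel": [0.1, -0.145, 0.06], "rot": [0.01, 0.04, -0.013], "hand": 0},
  {"travel": [0.1, -0.145, 0.06], "rot": [0.01, 0.04, -0.013], "hand": 0},
  {"travel": [0.1, -0.145, 0.06], "rot": [0.01, 0.04, -0.013], "hand": 0},
  {"travel": [0.1, -0.145, 0.06], "rot": [0.01, 0.04, -0.013], "hand": 0},
  {"travel": [0.1, -0.145, 0.06], "rot": [0.01, 0.04, -0.013], "hand": 0},
])

```text
time: 4.62
tool_pos: [0.477, 0.1865, 0.2768]
orientation: [-0.008, 0.924, 0.018, 0.381]
ft_force: [0.3, -0.5, -0.5]
opening: 0.0005
grip_force: 0.0
```

Run:
```python
from h import *
s=sense();c=camera("wrist");print(s["joint_positions"].round(2),s["tool_pos"],s["orientation"],abs(s["qd"]).max())
im=c["color"][:,:,::-1].copy();p=np.load("p.npy")
for l in ["lip_underside","sash_lip","pointer_tip","tab_inner","tab_outer","sash_bolt","boats","bench_tin"]:
    f=find_in(c,l);print(l,[(np.round(d["box"]).tolist(),round(d["score"],2)) for d in f[:2]])
pts=dict(lipL=[-.162,.104,.119],lipR=[-.162,-.104,.119],tab=[-.17,.14,.151],ptr=[-.125,.13,.2255])
for k,v in pts.items(): print(k,proj(c,W(p,v),s).round(1))
cv2.imwrite("pics/w1.png",im); np.save("s1.npy",dict(s=s,c={k:v for k,v in c.items() if k!="color"}),allow_pickle=True)
```

```text
[ 0.27 -0.24  2.15 -0.35  0.49  2.06] [0.47704143 0.18650796 0.27675098] [-0.00832134  0.9244322   0.0184469   0.38080911] 2.1815623294524
lip_underside [([280.0, 222.0, 488.0, 229.0], 0.84)]
sash_lip [([281.0, 184.0, 490.0, 220.0], 0.85)]
pointer_tip [([190.0, 104.0, 246.0, 138.0], 0.72)]
tab_inner [([223.0, 177.0, 237.0, 225.0], 0.78), ([218.0, 176.0, 232.0, 228.0], 0.6)]
tab_outer []
sash_bolt [([195.0, 174.0, 294.0, 223.0], 0.6)]
boats [([312.0, 323.0, 316.0, 341.0], 0.55)]
bench_tin [([411.0, 311.0, 416.0, 314.0], 0.57)]
lipL [[278.9 228.7]]
lipR [[487.5 228.8]]
tab [[236.3 217.8]]
ptr [[237.8 120.5]]
```

View pics/w1.png

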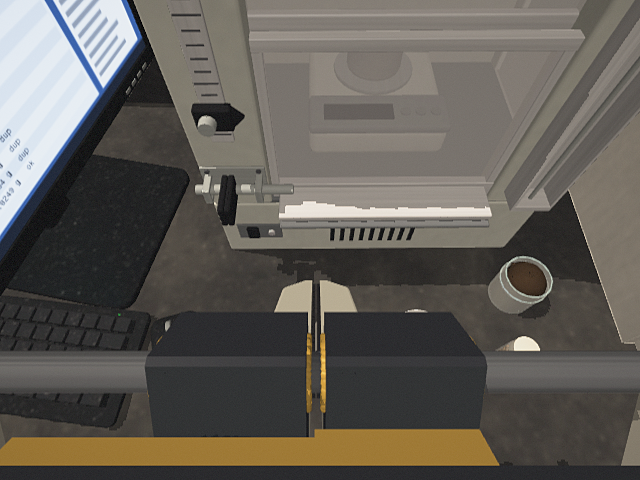

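Run:
```python
from h import *
p=np.load("p.npy");d=np.load("s1.npy",allow_pickle=True).item()
t,v=ray(d["c"],246,118,d["s"]);r=R.from_euler('z',-p[2]);t=r.apply(t-[p[0],p[1],0]);v=r.apply(v)
for x in (-.13,-.125,-.12): print("ptr",(t+v*(x-t[0])/v[0]).round(4))
s=sense();print(s["tool_pos"],s["orientation"],abs(s["qd"]).max())
plan(W(p,[-.21,.113,.20])[0],tgt(p[2],.96)); plan(W(p,[-.17,.113,.162])[0],tgt(p[2],.96))
```

```text
ptr [-0.13    0.1218  0.2327]
ptr [-0.125   0.123   0.2281]
ptr [-0.12    0.1242  0.2235]
[0.47664569 0.18352594 0.27668026] [-0.00777899  0.9245404   0.0169233   0.38062861] 0.008321830168961784
travel [0.0076, -0.0492, 0.1156] rot [0.0004, -0.1703, -0.0028]
travel [0.0092, -0.0492, 0.1707] rot [0.0004, -0.1703, -0.0028]
```

>>> arm_command([
  {"travel": [0.008, -0.049, 0.116], "rot": [0, -0.17, -0.003], "hand": 0},
  {"travel": [0.008, -0.049, 0.116], "rot": [0, -0.17, -0.003], "hand": 0},
  {"travel": [0.008, -0.049, 0.116], "rot": [0, -0.17, -0.003], "hand": 0},
  {"travel": [0.008, -0.049, 0.116], "rot": [0, -0.17, -0.003], "hand": 0},
  {"travel": [0.008, -0.049, 0.116], "rot": [0, -0.17, -0.003], "hand": 0},
  {"travel": [0.008, -0.049, 0.116], "rot": [0, -0.17, -0.003], "hand": 0},
  {"travel": [0.009, -0.049, 0.14], "rot": [0, -0.17, -0.003], "hand": 0},
  {"travel": [0.009, -0.049, 0.155], "rot": [0, -0.17, -0.003], "hand": 0},
  {"travel": [0.009, -0.049, 0.171], "rot": [0, -0.17, -0.003], "hand": 0},
  {"travel": [0.009, -0.049, 0.171], "rot": [0, -0.17, -0.003], "hand": 0},
  {"travel": [0.009, -0.049, 0.171], "rot": [0, -0.17, -0.003], "hand": 0},
])

```text
time: 5.98
tool_pos: [0.6014, 0.2383, 0.1635]
orientation: [-0.006, 0.953, 0.019, 0.302]
ft_force: [0.8, 0.3, 0.6]
opening: 0.0004
grip_force: 0.0
```

Run:
```python
from h import *
p=np.load("p.npy")
s=sense();c=camera("wrist");print(s["joint_positions"].round(2),s["ft_force"],R.from_euler('z',-p[2]).apply(s["tool_pos"]-[p[0],p[1],0]))
im=c["color"][:,:,::-1].copy()
for l in ["lip_underside","tab_inner","sash_bolt"]:
    f=find_in(c,l);print(l,[(np.round(d["box"]).tolist(),round(d["score"],2)) for d in f[:2]])
z=q(s["orientation"]).apply([0,0,.017]);print("tip",proj(c,s["tool_pos"]+z,s),"tab",proj(c,W(p,[[-.17,.14,.164],[-.17,.14,.138],[-.12,.14,.164]]),s))
cv2.imwrite("pics/w2.png",im)
plan(W(p,[-.17,.135,.162])[0],tgt(p[2],.96));plan(W(p,[-.17,.157,.162])[0],tgt(p[2],.96))
```

```text
[ 0.29  0.2   1.93 -0.34  0.43  2.08] [0.80644031 0.33178052 0.59999265] [-0.17006071  0.11370391  0.16347182]
lip_underside [([350.0, 286.0, 638.0, 305.0], 0.6), ([130.0, 395.0, 153.0, 438.0], 0.56)]
tab_inner [([244.0, 219.0, 262.0, 304.0], 0.89)]
sash_bolt [([185.0, 218.0, 363.0, 304.0], 0.96)]
tip [[315.33217035 282.38112995]] tab [[259.70414353 294.81921197]
 [266.2919357  305.23830486]
 [264.67759614 199.52638338]]
travel [-0.001, -0.0204, 0.0012] rot [-0.0015, -0.0027, 0.0018]
travel [-0.001, -0.0424, 0.0013] rot [-0.0015, -0.0027, 0.0018]
```

View pics/w2.png

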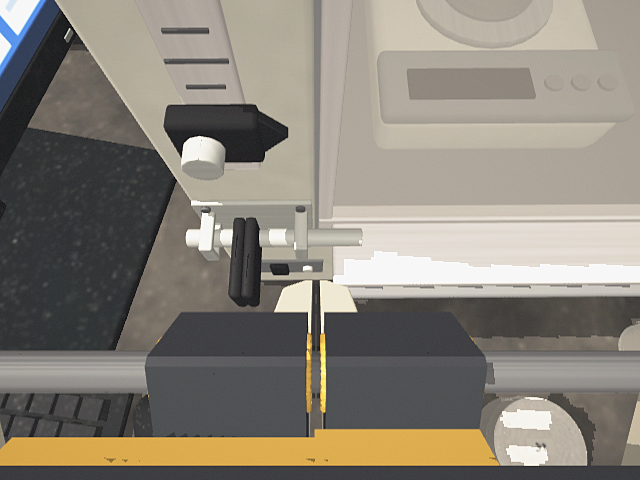

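>>> arm_command([
  {"travel": [0.002, -0.005, 0.0035], "rot": [0, 0, 0], "hand": 0},
  {"travel": [0.002, -0.01, 0.0035], "rot": [0, 0, 0], "hand": 0},
  {"travel": [0.002, -0.014, 0.0035], "rot": [0, 0, 0], "hand": 0},
  {"travel": [0.002, -0.018, 0.0035], "rot": [0, 0, 0], "hand": 0},
  {"travel": [0.002, -0.022, 0.0035], "rot": [0, 0, 0], "hand": 0},
  {"travel": [0.002, -0.026, 0.0035], "rot": [0, 0, 0], "hand": 0},
  {"travel": [0.002, -0.03, 0.0035], "rot": [0, 0, 0], "hand": 0},
  {"travel": [0.002, -0.034, 0.0035], "rot": [0, 0, 0], "hand": 0},
  {"travel": [0.002, -0.038, 0.0035], "rot": [0, 0, 0], "hand": 0},
  {"travel": [0.002, -0.042, 0.0035], "rot": [0, 0, 0], "hand": 0},
  {"travel": [0.002, -0.044, 0.0035], "rot": [0, 0, 0], "hand": 0},
  {"travel": [0.002, -0.044, 0.0035], "rot": [0, 0, 0], "hand": 0},
])

```text
time: 7.18
tool_pos: [0.6035, 0.2838, 0.1598]
orientation: [-0.006, 0.954, 0.02, 0.301]
ft_force: [-0.3, -1.0, 0.4]
opening: 0.0005
grip_force: 0.4
```

```bash
cat > look.py <<'E'
from h import *
import sys
p=np.load("p.npy")
s=sense();c=camera("wrist");print(s["joint_positions"].round(2),s["ft_force"],R.from_euler('z',-p[2]).apply(s["tool_pos"]-[p[0],p[1],0]))
cv2.imwrite(sys.argv[1],c["color"][:,:,::-1])
def inh(u,v,x=None,z=None):
    t,d=ray(c,u,v,s);r=R.from_euler('z',-p[2]);t=r.apply(t-[p[0],p[1],0]);d=r.apply(d)
    k=(x-t[0])/d[0] if x is not None else (z-t[2])/d[2];return (t+d*k).round(4)
for l in ["tab_inner","sash_bolt","sash_lip","lip_underside","pointer_tip"]:
    f=find_in(c,l);print(l,[(np.round(d["box"]).tolist(),round(d["score"],2)) for d in f[:2]])
    if l=="tab_inner" and f: b=f[0]["box"];print("tab inner y",inh(b[2],b[1]+20,z=.164))
    if l=="pointer_tip" and f: b=f[0]["box"];print("ptr",inh(b[2],(b[1]+b[3])/2,x=-.125))
E
python3 look.py pics/w3.png
```

```text
[ 0.38  0.25  1.87 -0.43  0.47  2.24] [-0.31410359 -0.96240348  0.41512175] [-0.16616753  0.15905333  0.15978142]
tab_inner [([293.0, 224.0, 307.0, 285.0], 0.63)]
tab inner y [-0.142   0.1631  0.164 ]
sash_bolt [([230.0, 222.0, 412.0, 294.0], 0.91)]
sash_lip [([412.0, 228.0, 640.0, 292.0], 0.7)]
lip_underside [([415.0, 291.0, 638.0, 306.0], 0.68)]
pointer_tip [([303.0, 104.0, 424.0, 186.0], 0.89), ([395.0, 1.0, 638.0, 302.0], 0.37)]
ptr [-0.125   0.1202  0.2228]
```

View pics/w3.png

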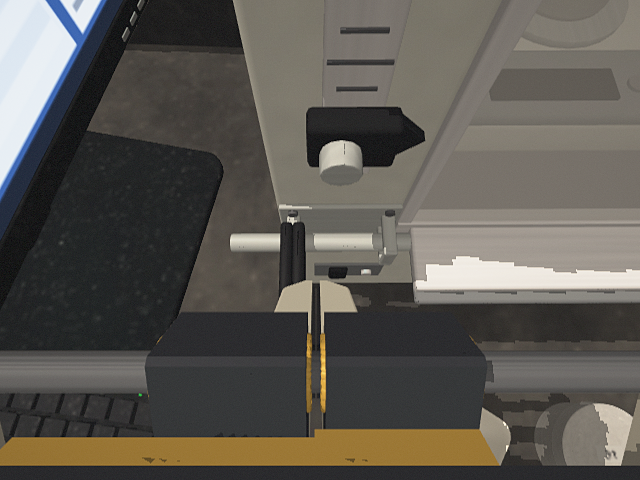

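>>> arm_command([
  {"travel": [0, -0.003, 0], "rot": [0, 0, 0], "hand": 0},
  {"travel": [0, -0.006, 0], "rot": [0, 0, 0], "hand": 0},
  {"travel": [0, -0.008, 0], "rot": [0, 0, 0], "hand": 0},
  {"travel": [0, -0.008, 0], "rot": [0, 0, 0], "hand": 0},
  {"travel": [0, -0.008, 0], "rot": [0, 0, 0], "hand": 0},
])

```text
time: 7.9
tool_pos: [0.6033, 0.2915, 0.1599]
orientation: [-0.006, 0.953, 0.02, 0.301]
ft_force: [-0.2, -1.0, -0.1]
opening: 0.0002
grip_force: 0.4
```

```bash
sed -i '$a\
if len(sys.argv)>3: print([inh(float(sys.argv[2]),float(sys.argv[3]),x=x) for x in (-.13,-.125,-.12)])' look.py
python3 look.py pics/w4.png
python3 - <<'E'
from h import *
p=np.load("p.npy")
# pointer from w3 pixel
s=dict(tool_pos=np.array([.6035,.2838,.1598]),orientation=sense()["orientation"]);c=camera("wrist")
t,d=ray(c,425,137,s);r=R.from_euler('z',-p[2]);t=r.apply(t-[p[0],p[1],0]);d=r.apply(d)
for x in(-.13,-.125,-.12): print(t+d*(x-t[0])/d[0])
S=camera("side");f=find_in(S,"pointer_tip");print(f[:2])
im=S["color"][:,:,::-1][270:350,220:320];cv2.imwrite("pics/s2.png",cv2.resize(im,None,fx=7,fy=7,interpolation=2))
for h in (.22,.225,.23): print(proj(S,W(p,[[-.125,.123,h],[-.162,.104,.119]])).round(1).tolist())
E
```

```text
[ 0.4   0.26  1.86 -0.44  0.48  2.26] [-0.17870827 -1.00933224 -0.09801192] [-0.16606981  0.16678097  0.15987946]
tab_inner [([290.0, 224.0, 306.0, 285.0], 0.77)]
tab inner y [-0.1418  0.1712  0.164 ]
sash_bolt [([234.0, 221.0, 398.0, 294.0], 0.62)]
sash_lip [([421.0, 226.0, 639.0, 292.0], 0.93), ([545.0, 401.0, 634.0, 469.0], 0.5)]
lip_underside [([428.0, 294.0, 640.0, 306.0], 0.96), ([290.0, 225.0, 305.0, 282.0], 0.55)]
pointer_tip [([327.0, 106.0, 448.0, 186.0], 0.73)]
ptr [-0.125   0.1194  0.2225]
[-0.13        0.1234599   0.23469699]
[-0.125       0.12111922  0.22757805]
[-0.12        0.11877853  0.22045911]
[{'box': [244.9, 295.0, 258.6, 313.8], 'score': 0.65}]
[[256.4, 295.2], [280.2, 319.5]]
[[256.1, 293.8], [280.2, 319.5]]
[[255.9, 292.4], [280.2, 319.5]]
```

View pics/s2.png

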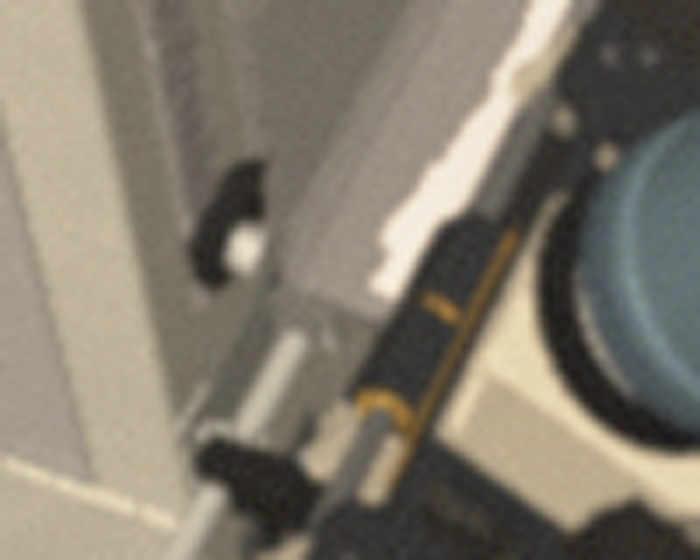

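Run:
```python
from h import *
p=np.load("p.npy")
for P in ([-.168,.156,.160],[-.225,.15,.162],[-.23,.02,.089],[-.162,.02,.089]): plan(W(p,P)[0],tgt(p[2],.96))
```

```text
travel [-0.0016, 0.0106, -0.0012] rot [-0.001, -0.0002, 0.002]
travel [-0.0471, 0.0164, -0.0355] rot [-0.001, -0.0002, 0.002]
travel [-0.0933, 0.1464, 0.0213] rot [-0.001, -0.0002, 0.002]
travel [-0.0377, 0.1466, 0.0603] rot [-0.001, -0.0002, 0.002]
```

>>> arm_command([
  {"travel": [-0.0015, 0.0105, -0.001], "rot": [0, 0, 0], "hand": 0},
  {"travel": [-0.047, 0.0165, -0.0355], "rot": [0, 0, 0], "hand": 0},
  {"travel": [-0.047, 0.0165, -0.0355], "rot": [0, 0, 0], "hand": 0},
  {"travel": [-0.047, 0.0165, -0.0355], "rot": [0, 0, 0], "hand": 0},
  {"travel": [-0.093, 0.146, 0.021], "rot": [0, 0, 0], "hand": 0},
  {"travel": [-0.093, 0.146, 0.021], "rot": [0, 0, 0], "hand": 0},
  {"travel": [-0.093, 0.146, 0.021], "rot": [0, 0, 0], "hand": 0},
  {"travel": [-0.093, 0.146, 0.021], "rot": [0, 0, 0], "hand": 0},
  {"travel": [-0.093, 0.146, 0.021], "rot": [0, 0, 0], "hand": 0},
  {"travel": [-0.093, 0.146, 0.021], "rot": [0, 0, 0], "hand": 0},
  {"travel": [-0.075, 0.146, 0.034], "rot": [0, 0, 0], "hand": 0},
  {"travel": [-0.056, 0.146, 0.047], "rot": [0, 0, 0], "hand": 0},
  {"travel": [-0.038, 0.1465, 0.06], "rot": [0, 0, 0], "hand": 0},
  {"travel": [-0.038, 0.1465, 0.06], "rot": [0, 0, 0], "hand": 0},
  {"travel": [-0.038, 0.1465, 0.06], "rot": [0, 0, 0], "hand": 0},
])

```text
time: 9.6
tool_pos: [0.6145, 0.1463, 0.0947]
orientation: [-0.005, 0.955, 0.02, 0.295]
ft_force: [-0.5, -0.3, -0.0]
opening: 0.0004
grip_force: 0.0
```

```bash
python3 look.py pics/w5.png;python3 - <<'E'
from h import *
p=np.load("p.npy")
for z in (.12,.16): plan(W(p,[-.162,.02,z])[0],tgt(p[2],.96))
E
```

```text
[ 0.07  0.27  2.05 -0.07  0.22  1.66] [-0.48873606 -0.25222969 -0.03894423] [-0.16055703  0.02124785  0.09473906]
tab_inner []
sash_bolt [([0.0, 181.0, 61.0, 208.0], 0.76)]
sash_lip [([109.0, 177.0, 640.0, 272.0], 0.7)]
lip_underside [([118.0, 268.0, 624.0, 290.0], 0.79)]
pointer_tip []
travel [0.0134, 0.0011, -0.0205] rot [0.0002, 0.01, 0.0024]
travel [0.036, 0.0011, -0.0535] rot [0.0002, 0.01, 0.0024]
```

View pics/w5.png

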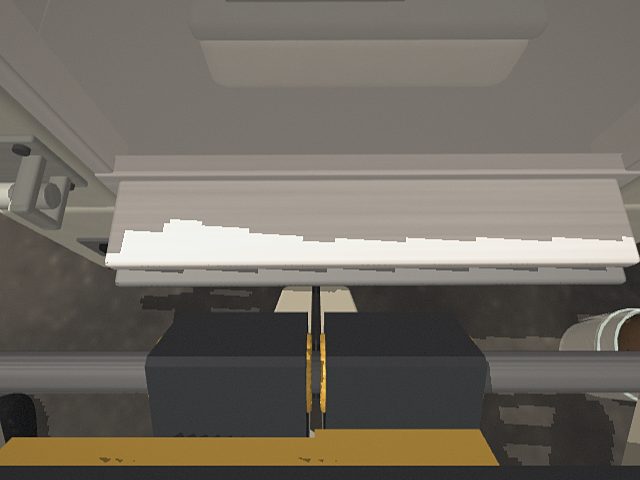

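>>> arm_command([
  {"travel": [0.0034, 0, -0.005], "rot": [0, 0, 0], "hand": 0},
  {"travel": [0.007, 0, -0.01], "rot": [0, 0, 0], "hand": 0},
  {"travel": [0.0103, 0, -0.0147], "rot": [0, 0, 0], "hand": 0},
  {"travel": [0.0138, 0, -0.0197], "rot": [0, 0, 0], "hand": 0},
  {"travel": [0.0172, 0, -0.0246], "rot": [0, 0, 0], "hand": 0},
  {"travel": [0.0207, 0, -0.0295], "rot": [0, 0, 0], "hand": 0},
  {"travel": [0.0241, 0, -0.0344], "rot": [0, 0, 0], "hand": 0},
  {"travel": [0.0275, 0, -0.0393], "rot": [0, 0, 0], "hand": 0},
  {"travel": [0.031, 0, -0.0442], "rot": [0, 0, 0], "hand": 0},
  {"travel": [0.0344, 0, -0.0491], "rot": [0, 0, 0], "hand": 0},
  {"travel": [0.0379, 0, -0.0541], "rot": [0, 0, 0], "hand": 0},
  {"travel": [0.0413, 0, -0.059], "rot": [0, 0, 0], "hand": 0},
  {"travel": [0.0413, 0, -0.059], "rot": [0, 0, 0], "hand": 0},
])

```text
time: 10.98
tool_pos: [0.6132, 0.1459, 0.1672]
orientation: [-0.005, 0.956, 0.02, 0.294]
ft_force: [-8.9, -1.1, -0.5]
opening: 0.0005
grip_force: 3.6
```

```bash
cat > lip.py <<'E'
from h import *
import sys
p=np.load("p.npy");s=sense();w=camera("wrist");S=camera("side")
hp=R.from_euler('z',-p[2]).apply(s["tool_pos"]-[p[0],p[1],0]);print("tcp",hp,"j",s["joint_positions"].round(2),s["ft_force"].round(1))
for c,ss in ((w,s),(S,None)):
    f=find_in(c,"lip_underside");print([(d["box"],round(d["score"],2)) for d in f[:2]])
    for h in np.arange(0,.125,.02): print(round(h,3),proj(c,W(p,[[-.162,.104,.119+h],[-.162,-.104,.119+h]]),ss).round(1).tolist())
a=w["color"][:,:,::-1];b=cv2.resize(S["color"][170:410,200:400,::-1],None,fx=2,fy=2,interpolation=2)
cv2.imwrite(sys.argv[1],np.hstack([cv2.resize(a,(400,300)),cv2.resize(b[:480],(400,480))[:300]]) if 0 else np.hstack([cv2.copyMakeBorder(cv2.resize(a,(400,300)),0,180,0,0,0),b]))
E
python3 lip.py pics/l1.png
```

```text
tcp [-0.16188603  0.02089632  0.16715212] j [ 0.07  0.15  1.97 -0.04  0.42  1.62] [-8.9 -1.1 -0.5]
[([124.6, 270.7, 607.9, 290.5], 0.81), ([114.1, 185.2, 621.1, 274.2], 0.53)]
0.0 [[174.7, 311.2], [526.5, 312.2]]
0.02 [[162.2, 305.4], [545.4, 306.4]]
0.04 [[147.1, 298.3], [568.0, 299.5]]
0.06 [[128.8, 289.7], [595.6, 291.0]]
0.08 [[105.9, 279.1], [629.9, 280.5]]
0.1 [[76.7, 265.4], [673.8, 267.1]]
0.12 [[38.1, 247.3], [731.9, 249.3]]
[([98.0, 75.0, 320.4, 364.1], 0.68), ([275.2, 231.4, 315.8, 306.3], 0.59)]
0.0 [[280.2, 319.5], [317.3, 248.6]]
0.02 [[279.7, 314.6], [317.2, 243.3]]
0.04 [[279.1, 309.7], [317.2, 238.0]]
0.06 [[278.5, 304.6], [317.1, 232.4]]
0.08 [[277.9, 299.3], [317.1, 226.8]]
0.1 [[277.3, 293.9], [317.1, 221.0]]
0.12 [[276.7, 288.3], [317.0, 215.0]]
```

View pics/l1.png

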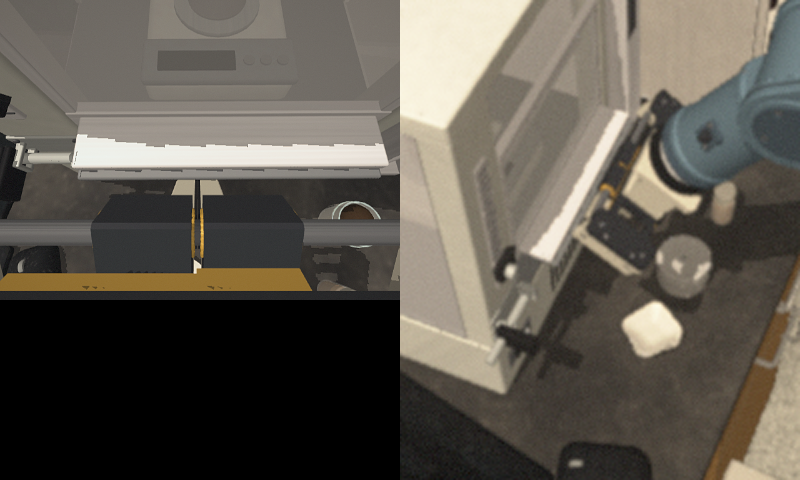

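>>> arm_command([
  {"travel": [0.0034, 0, -0.005], "rot": [0, 0, 0], "hand": 0},
  {"travel": [0.007, 0, -0.01], "rot": [0, 0, 0], "hand": 0},
  {"travel": [0.0103, 0, -0.0147], "rot": [0, 0, 0], "hand": 0},
  {"travel": [0.0138, 0, -0.0197], "rot": [0, 0, 0], "hand": 0},
  {"travel": [0.0172, 0, -0.0246], "rot": [0, 0, 0], "hand": 0},
  {"travel": [0.02, 0, -0.0287], "rot": [0, 0, 0], "hand": 0},
  {"travel": [0.02, 0, -0.0287], "rot": [0, 0, 0], "hand": 0},
  {"travel": [0.02, 0, -0.0287], "rot": [0, 0, 0], "hand": 0},
])

```text
time: 11.85
tool_pos: [0.6134, 0.146, 0.202]
orientation: [-0.005, 0.956, 0.02, 0.294]
ft_force: [-10.3, 0.3, 0.4]
opening: 0.0004
grip_force: 4.3
```

```bash
python3 lip.py pics/l2.png
```

```text
tcp [-0.16165568  0.02096175  0.20197436] j [ 0.07  0.11  1.92 -0.03  0.51  1.62] [-10.3   0.3   0.4]
[([126.4, 271.2, 606.2, 292.0], 0.93)]
0.0 [[192.4, 319.8], [500.2, 320.7]]
0.02 [[182.9, 315.4], [514.5, 316.3]]
0.04 [[171.8, 310.2], [531.3, 311.2]]
0.06 [[158.6, 304.1], [551.1, 305.2]]
0.08 [[142.8, 296.7], [574.9, 298.0]]
0.1 [[123.4, 287.7], [604.0, 289.1]]
0.12 [[99.1, 276.4], [640.5, 278.0]]
[([276.6, 221.5, 315.1, 295.5], 0.65)]
0.0 [[280.2, 319.5], [317.3, 248.6]]
0.02 [[279.7, 314.6], [317.2, 243.3]]
0.04 [[279.1, 309.7], [317.2, 238.0]]
0.06 [[278.5, 304.6], [317.1, 232.4]]
0.08 [[277.9, 299.3], [317.1, 226.8]]
0.1 [[277.3, 293.9], [317.1, 221.0]]
0.12 [[276.7, 288.3], [317.0, 215.0]]
```

>>> arm_command([
  {"travel": [0.0012, 0, -0.0017], "rot": [0, 0, 0], "hand": 0},
  {"travel": [0.0023, 0, -0.0033], "rot": [0, 0, 0], "hand": 0},
  {"travel": [0.0023, 0, -0.0033], "rot": [0, 0, 0], "hand": 0},
  {"travel": [0.0023, 0, -0.0033], "rot": [0, 0, 0], "hand": 0},
  {"travel": [-0.003, 0, 0.004], "rot": [0, 0, 0], "hand": 0},
  {"travel": [-0.009, 0, 0.0132], "rot": [0, 0, 0], "hand": 0},
  {"travel": [-0.009, 0, 0.0132], "rot": [0, 0, 0], "hand": 0},
  {"travel": [-0.0746, 0, -0.0324], "rot": [0, 0, 0], "hand": 0},
  {"travel": [-0.0746, 0, -0.0324], "rot": [0, 0, 0], "hand": 0},
  {"travel": [-0.0746, 0, -0.0324], "rot": [0, 0, 0], "hand": 0},
  {"travel": [-0.03, -0.08, -0.098], "rot": [0, 0, 0], "hand": 0},
  {"travel": [-0.03, -0.08, -0.098], "rot": [0, 0, 0], "hand": 0},
  {"travel": [-0.03, -0.08, -0.098], "rot": [0, 0, 0], "hand": 0},
  {"travel": [-0.03, -0.08, -0.098], "rot": [0, 0, 0], "hand": 0},
  {"travel": [-0.03, -0.08, -0.098], "rot": [0, 0, 0], "hand": 0},
  {"travel": [-0.03, -0.08, -0.098], "rot": [0, 0, 0], "hand": 0},
])

```text
time: 13.38
tool_pos: [0.5318, 0.2227, 0.266]
orientation: [-0.005, 0.955, 0.02, 0.296]
ft_force: [-0.3, -0.1, -1.0]
opening: 0.0006
grip_force: 0.0
```

```bash
python3 lip.py pics/l3.png; python3 look.py pics/w6.png | grep -v bolt
```

```text
tcp [-0.24018468  0.10088383  0.26604548] j [ 0.3  -0.04  1.9  -0.23  0.7   1.96] [-0.3 -0.1 -1. ]
[([315.7, 178.0, 632.8, 191.7], 0.91)]
0.0 [[312.1, 242.2], [543.9, 242.9]]
0.02 [[311.9, 234.4], [556.9, 235.2]]
0.04 [[311.7, 225.7], [571.6, 226.5]]
0.06 [[311.5, 215.8], [588.1, 216.7]]
0.08 [[311.2, 204.6], [606.9, 205.5]]
0.1 [[310.9, 191.7], [628.5, 192.7]]
0.12 [[310.6, 176.8], [653.6, 177.9]]
[([274.0, 219.5, 315.9, 292.4], 0.85)]
0.0 [[280.2, 319.5], [317.3, 248.6]]
0.02 [[279.7, 314.6], [317.2, 243.3]]
0.04 [[279.1, 309.7], [317.2, 238.0]]
0.06 [[278.5, 304.6], [317.1, 232.4]]
0.08 [[277.9, 299.3], [317.1, 226.8]]
0.1 [[277.3, 293.9], [317.1, 221.0]]
0.12 [[276.7, 288.3], [317.0, 215.0]]
[ 0.3  -0.03  1.91 -0.23  0.7   1.96] [ 0.71318414 -0.75650863  0.59447459] [-0.24053557  0.0997926   0.26447902]
tab_inner [([216.0, 187.0, 230.0, 242.0], 0.81), ([528.0, 260.0, 600.0, 316.0], 0.47)]
tab inner y [-0.1494  0.1675  0.164 ]
sash_lip [([308.0, 118.0, 639.0, 180.0], 0.65)]
lip_underside [([312.0, 176.0, 634.0, 189.0], 0.81)]
pointer_tip [([213.0, 120.0, 278.0, 158.0], 0.77)]
ptr [-0.125   0.1253  0.2212]
```

View pics/w6.png

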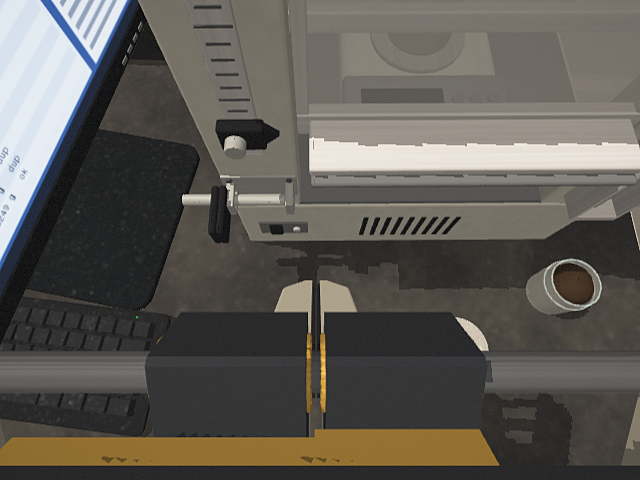

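Run:
```python
from h import *
print(abs(sense()["qd"]).max(),hand_in())
```

```text
the job is handed in; nothing more can be done
0.004746925804371097 None
```

I drew the bolt about 30 mm, pushed the sash up about 100 mm from beneath its lip, backed the arm off clear of everything and handed the job in; by my camera measurements the lip stands within about 2 mm of the pointer's height, but hand-in returned no verdict.

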